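# Sort the fossil finds into their specimen trays

### The job

Sort the four loose fossils into the specimen trays, each into the recess of the tray whose ledge carries a mounted reference piece of the same kind: both coiled ammonites into the ammonite tray, the bullet-shaped belemnite into the belemnite tray and the spool-shaped vertebra into the vertebra tray. Set each one down gently, without dropping it, so that it rests on the tray's floor the same way up as it lay on the bench, the two ammonites side by side and not overlapping. Leave the plain smooth pebble where it lies.

Things in the scene. Friction and masses are not known exactly. Their poses are not given: they have to be found in the camera images.
- ammonite_large: Loose brown stone ammonite, a flat round coiled fossil, 60 mm in diameter and 16 mm thick, with a raised spiral on its top and a plain round vertical edge to grip; lies flat. Origin: centre of its underside; z up.
- ammonite_small: Loose brown stone ammonite, a flat round coiled fossil, 48 mm in diameter and 16 mm thick, with a raised spiral on its top and a plain round vertical edge to grip; lies flat. Origin: centre of its underside; z up.
- belemnite: Loose brown stone belemnite, a bullet-shaped fossil 76 mm long, 18 mm wide and 20 mm high, with a thin flat strip of rock (60 x 16 mm) under it so that it does not roll. Origin: centre of its underside, midway along; x along its length towards the pointed end (the last 28 mm taper), z up.
- vertebra: Loose brown stone vertebra, a spool 36 mm in diameter and 28 mm high with a dished top, standing on a flat end; on its +x side a bony spine (8 mm thick) reaches 45 mm from the axis between two short side processes that begin at x = 10 mm. Grip the spool across y, like a plain cylinder. Origin: centre of the spool's underside; z up.
- pebble: Plain smooth brown pebble, a rounded oblong 50 x 34 mm, 24 mm high, without markings; it is no fossil and stays where it is. Origin: centre of its underside.
- tray_ammonite: Fixed grey tray with a glued-on reference coiled ammonite (46 mm across). Open recess 120 (x) by 150 (y) mm inside, walls 4 mm thick, rim 18 mm and floor 4 mm above the bench. Origin: under the recess centre, at bench height; z up. A solid ledge 18 mm high runs along the +x wall (x 64 to 114 mm); the reference stands mid-ledge. The trays differ only in it.
- tray_belemnite: Fixed grey tray with a glued-on reference bullet-shaped belemnite (76 mm long, along tray y). Open recess 120 (x) by 150 (y) mm inside, walls 4 mm thick, rim 18 mm and floor 4 mm above the bench. Origin: under the recess centre, at bench height; z up. A solid ledge 18 mm high runs along the +x wall (x 64 to 114 mm); the reference stands mid-ledge. The trays differ only in it.
- tray_vertebra: Fixed grey tray with a glued-on reference spool-shaped vertebra (spine along tray y, 28 mm high). Open recess 120 (x) by 150 (y) mm inside, walls 4 mm thick, rim 18 mm and floor 4 mm above the bench. Origin: under the recess centre, at bench height; z up. A solid ledge 18 mm high runs along the +x wall (x 64 to 114 mm); the reference stands mid-ledge. The trays differ only in it.
Not all that is in view belongs to the job. Leave any blue or green look-alike of the ammonite_small alone. Leave any red look-alike of the vertebra alone.

How it is judged (in metres and radians):
At the end, for the whole second after the job is handed in: Each fossil lies inside the recess of its kind's tray: origin within 60 mm (tray x) and 75 mm (tray y) of the recess centre, at most 5 mm above its floor, upright within 0.2 rad (same way up), released and at rest (under 0.02 m/s, 0.3 rad/s); the pebble is within 20 mm of where it was (x of ammonite_large in the frame of tray_ammonite between -0.06 and 0.06 m and y of ammonite_large in the frame of tray_ammonite between -0.075 and 0.075 m and z of ammonite_large in the frame of tray_ammonite between -0.001 and 0.009 m and angle between each of ammonite_large, ammonite_small, belemnite, vertebra's own z axis and vertical below 0.2 rad and linear speed of each of ammonite_large, ammonite_small, belemnite, vertebra below 0.02 m/s and angular speed of each of ammonite_large, ammonite_small, belemnite, vertebra below 0.3 rad/s and contact force between each of ammonite_large, ammonite_small, belemnite, vertebra and the fingers below 0.1 N and x of ammonite_small in the frame of tray_ammonite between -0.06 and 0.06 m and y of ammonite_small in the frame of tray_ammonite between -0.075 and 0.075 m and z of ammonite_small in the frame of tray_ammonite between -0.001 and 0.009 m and x of belemnite in the frame of tray_belemnite between -0.06 and 0.06 m and y of belemnite in the frame of tray_belemnite between -0.075 and 0.075 m and z of belemnite in the frame of tray_belemnite between -0.001 and 0.009 m and x of vertebra in the frame of tray_vertebra between -0.06 and 0.06 m and y of vertebra in the frame of tray_vertebra between -0.075 and 0.075 m and z of vertebra in the frame of tray_vertebra between -0.001 and 0.009 m and distance of pebble from where it was at the start of the episode below 0.02 m); the robot touches nothing.
It fails at once if the ammonite large is dropped or thrown (moves faster than 0.7 m/s, a fall of about 25 mm, while the fingers do not touch it) (linear speed of ammonite_large above 0.7 m/s and contact force between ammonite_large and the fingers below 0.05 N).
It fails at once if the ammonite small is dropped or thrown (moves faster than 0.7 m/s, a fall of about 25 mm, while the fingers do not touch it) (linear speed of ammonite_small above 0.7 m/s and contact force between ammonite_small and the fingers below 0.05 N).
It fails at once if the belemnite is dropped or thrown (moves faster than 0.7 m/s, a fall of about 25 mm, while the fingers do not touch it) (linear speed of belemnite above 0.7 m/s and contact force between belemnite and the fingers below 0.05 N).
It fails at once if the vertebra is dropped or thrown (moves faster than 0.7 m/s, a fall of about 25 mm, while the fingers do not touch it) (linear speed of vertebra above 0.7 m/s and contact force between vertebra and the fingers below 0.05 N).
It fails at once if the plain pebble is moved by more than 20 mm (distance of pebble from where it was at the start of the episode above 0.02 m).
It also fails if it takes over 88 s, if anything falls off the work surface, if the arm or the gripper's body presses on something with over 40 N, if the wrist force passes 120 N, or if a joint passes its speed limit or range.

### The arm

A 6-joint arm with a two-finger parallel gripper is mounted at the origin on the work surface. World frame = base frame: x ahead of the robot, y to its left, z up, the work surface at z = 0. Lengths are in m, angles in degrees, forces in N, time in s.
With the tool pointing down it reaches from about 0.4 to 0.825 m from the base axis. Payload 7 kg.
Tool frame: the origin (TCP) lies on the centre line of the jaws, within the pads' length; the fingertips stand 19 mm ahead of it and the grasp point (between the pads) is the TCP; z points along the fingers, y is the line along which they close (so a half turn about z gives the same grasp; the last joint's range is limited). The gripper opens to 88 mm and grips with 3 to 60 N. Pads are 19 mm wide; open, the fingers measure 130 mm over their backs; the gripper's body (78 mm by 193 mm) begins 47 mm behind the grasp point.
Start: joints at [90.189, 20.546, 0.682, 0, -70.136, -16.507], TCP at [0.19, 0.648, 0.246] pointing down, gripper open.
Joint ranges: [-176.03, 176.03], [-82.01, 121.73], [-58.28, 71.71], [-173.87, 95.51], [-174.79, -0.11], [-173.66, 173.66]. Speed limits (degrees/s): [136.94, 136.94, 172.46, 180, 180, 180].

### API

Orientations are given as [roll, pitch, yaw] about the fixed x, y, z axes, in that order (R = Rz(yaw) Ry(pitch) Rx(roll)).
In Python, from plant import get_state, capture, close_job gives the robot as it stands.
- The arm moves only by the tool apply_moves, never from a script. Its argument "targets" is a list of rows, each a list of 7 numbers: the opening, from 0 (shut) to 1 (fully open), then the shift along the tool's x, y, z normalised to -1 to 1, where 1 is 1000 mm, then the turn, a rotation vector about the tool's x, y, z normalised to -1 to 1, where 1 is 90 degrees. In form: [[claw, tx, ty, tz, ax, ay, az], ...]. A call has 1 to 20 rows; each row shifts and turns the commanded pose from where the row before left it, along the tool's axes as they then stand; what a row does not reach is not made up. A row lasts 1/12 s, in which the tool goes at most 41.7 mm and 7.16 degrees, less where a joint would pass 70% of its speed; a pose out of reach is approached as far as the arm can. A call with a number of a shift or a turn outside -1 to 1 is refused whole. A call with a gripper value outside its range is refused whole. The fingers move at their own pace and stop on an object; "newtons" is the grip in N (left out, the last holds). Time passes only in rows, so rows that do not move let the fingers close. It gives the time, the measured TCP pose, the force, the opening and the grip force at its end, in the units of the state.
- get_state(): the state, without advancing time (a new reading comes with each control period).
- capture(name): name is "scene" or "top" or "wrist"; returns a dict with "frame" (400x640x3 uint8, red, green, blue), "range_z" (400x640 float32, m along the optical axis (not along the pixel's ray), 0 where there is no reading), "camera_matrix" (3x3 intrinsics, pixels), "T" (4x4, takes a point from camera to world coordinates). Camera axes: x right, y down, z forward; pixel columns grow to the right and rows downward; lengths in m; the calibration is good to about 2 mm. A picture is of the moment at which its call begins.
- close_job(): hands the job in; it is judged then, once.
The state is a dict: "time_s": time; "joints": joint angles; "qd": joint speeds; "joint_torque": joint torques, N m; "tcp_pos": TCP position; "eef_rot": TCP orientation; "contact_force": force on the tool from outside, world axes, zero at the start; "moment": the same for the moment, N m; "gripper_width": finger opening in m; "gripper_force": force on a finger pad.
Only numpy, scipy, OpenCV 4.12 (cv2) and the standard library are available. Lean on these libraries where they do the work, as an engineer would, in place of code of your own. Each camera call takes 0.05 s, during which the arm holds its last target. There are 200 camera calls.

## Working session

There is one attempt and no reset: what is moved stays moved. The work goes in short steps, Python scripts to look and compute and a tool call to move; the robot and the scene stay as the last step left them, time stands still between calls to the robot, and variables do not carry over. Pictures are saved under pics/ and viewed, at most 14 in all, crops included, and the job is handed in when it is done.

Besides the shell and the picture viewer there is one more tool, called in YAML: its name, and indented under it one key for each argument. apply_moves: Moves the arm, as the interface text tells. Scaled input: -1 to 1 covers 1000 mm each way for a shift and 90 degrees each way for a turn. Its arguments: {"type":"object","properties":{"targets":{"type":"array","items":{"type":"array","items":{"type":"number"}}},"newtons":{"type":"number"}},"required":["targets"]}

```bash
mkdir -p pics; ls
python3 - <<'E'
from plant import get_state, capture
import cv2, numpy as np, pickle
print(get_state())
for n in ("scene","top"):
    c=capture(n); cv2.imwrite(f"pics/{n}0.png",c["frame"][:,:,::-1]); pickle.dump(c,open(f"{n}0.pkl","wb"))
    print(n,c["camera_matrix"].round(1).tolist(),c["T"].round(3).tolist())
E
```

```text
pics
{'time_s': 0.0, 'joints': array([ 9.01881393e+01,  2.05910403e+01,  6.35387330e-01, -2.02734531e-02,
       -7.01355588e+01, -1.65073849e+01]), 'qd': array([ 0.02212911,  0.01047158,  0.04516656, -0.01174753,  0.00298412,
       -0.01072873]), 'joint_torque': array([-2.37888671e-03, -5.82723463e+01,  2.93076038e+01,  6.99756458e+00,
        7.07656582e-03, -1.57113959e-04]), 'tcp_pos': array([0.18955578, 0.64737516, 0.24463889]), 'eef_rot': array([ 1.79907132e+02, -7.64638906e-03, -1.63261435e+01]), 'contact_force': array([-0.62296477,  0.11073359, -0.04636077]), 'moment': array([ 0.0242265 , -0.01187556,  0.00424137]), 'gripper_force': 0.0, 'gripper_width': 0.08775929260115023}
scene [[454.8, 0.0, 316.0], [0.0, 454.8, 206.9], [0.0, 0.0, 1.0]] [[0.356, 0.647, -0.674, 1.222], [0.934, -0.254, 0.249, -0.235], [-0.01, -0.719, -0.695, 0.706], [0.0, 0.0, 0.0, 1.0]]
top [[402.8, 0.0, 320.8], [0.0, 402.8, 196.4], [0.0, 0.0, 1.0]] [[-0.023, -0.998, 0.064, 0.504], [-1.0, 0.024, 0.017, -0.006], [-0.018, -0.063, -0.998, 0.98], [0.0, 0.0, 0.0, 1.0]]
```

View pics/top0.png

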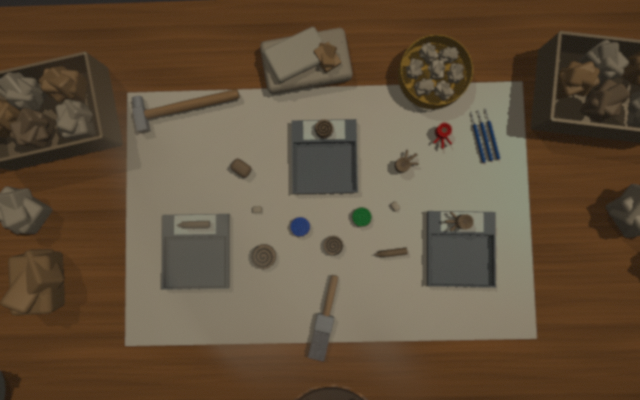

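View pics/scene0.png

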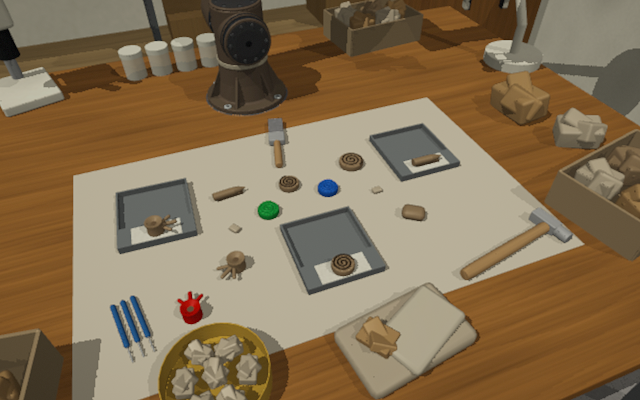

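The top view shows these pixels:

| Item | Pixel |
|---|---|
| Large ammonite | (262,256) |
| Small ammonite | (332,245) |
| Belemnite, tip to the left | (390,253) |
| Vertebra | (404,163) |
| Pebble, leave | (240,168) |
| Belemnite tray | (196,250) |
| Ammonite tray | (324,160) |
| Vertebra tray | (459,250) |

These could be mistaken for a target:
- blue disc (300,227)
- green disc (361,217)
- red vertebra (443,132)
- pebble (240,168)
- chips (257,210) and (395,206)
- glued reference pieces on the trays' ledges at (324,129), (194,225) and (462,222)

By colour and description, I choose the four loose brown pieces.

```bash
cat > h.py <<'E'
import numpy as np, cv2
def ray(c,u,v,z):
    d=c["T"][:3,:3]@np.linalg.solve(c["camera_matrix"],[u,v,1.]); o=c["T"][:3,3]
    return o+d*(z-o[2])/d[2]
def blob(c,u,v,r,hi=None):
    """non-paper contour nearest pixel (u,v)"""
    f=c["frame"].astype(int); hsv=cv2.cvtColor(c["frame"],cv2.COLOR_RGB2HSV)
    m=((hsv[...,1]>70)&(hsv[...,2]<150)).astype(np.uint8) if hi is None else hi(f,hsv).astype(np.uint8)
    k=np.zeros_like(m); cv2.circle(k,(u,v),r,1,-1); m=m*k
    cs,_=cv2.findContours(m,cv2.RETR_EXTERNAL,cv2.CHAIN_APPROX_NONE)
    return max(cs,key=cv2.contourArea),m
E
python3 - <<'E'
import pickle,numpy as np,cv2
from h import *
c=pickle.load(open("top0.pkl","rb")); hsv=cv2.cvtColor(c["frame"],cv2.COLOR_RGB2HSV)
for n,u,v,r,z in [("AL",262,256,24,.014),("AS",332,245,22,.014),("B",390,253,26,.012),("V",404,163,22,.02),("P",240,168,18,.015)]:
    ct,m=blob(c,u,v,r); (x,y),(w,h),a=cv2.minAreaRect(ct); 
    P=np.array([ray(c,*p[0],z)[:2] for p in ct]); (cx,cy),(W,H),A=cv2.minAreaRect((P*1000).astype(np.float32))
    print(n,(round(x),round(y)),"ctr mm",round(cx),round(cy),"size",round(W),round(H),"ang",round(A),"area",cv2.contourArea(ct),"hsv",hsv[v,u])
for n,u,v,r in [("tA",324,170,62),("tB",196,258,62),("tV",459,258,62)]:
    ct,m=blob(c,u,v,r,lambda f,h:(h[...,1]<70)&(h[...,2]<125))
    P=np.array([ray(c,*p[0],.018)[:2] for p in ct]); (cx,cy),(W,H),A=cv2.minAreaRect((P*1000).astype(np.float32))
    print(n,"ctr mm",round(cx),round(cy),"size",round(W),round(H),"ang",round(A))
im=c["frame"][100:300,150:510,::-1]; cv2.imwrite("pics/crop0.png",cv2.resize(im,None,fx=2.2,fy=2.2,interpolation=cv2.INTER_CUBIC))
E
```

```text
AL (264, 255) ctr mm 428 149 size 53 51 ang 40 area 365.0 hsv [16 79 90]
AS (332, 245) ctr mm 449 -15 size 41 43 ang 89 area 236.0 hsv [16 82 78]
B (391, 252) ctr mm 428 -155 size 16 74 ang 6 area 154.0 hsv [ 16 100  89]
V (407, 162) ctr mm 643 -196 size 39 60 ang 44 area 209.0 hsv [15 96 74]
P (240, 168) ctr mm 640 204 size 48 32 ang 55 area 223.0 hsv [17 97 89]
tA ctr mm 660 3 size 174 188 ang 90
tB ctr mm 439 312 size 175 188 ang 89
tV ctr mm 433 -312 size 176 183 ang 88
```

View pics/crop0.png

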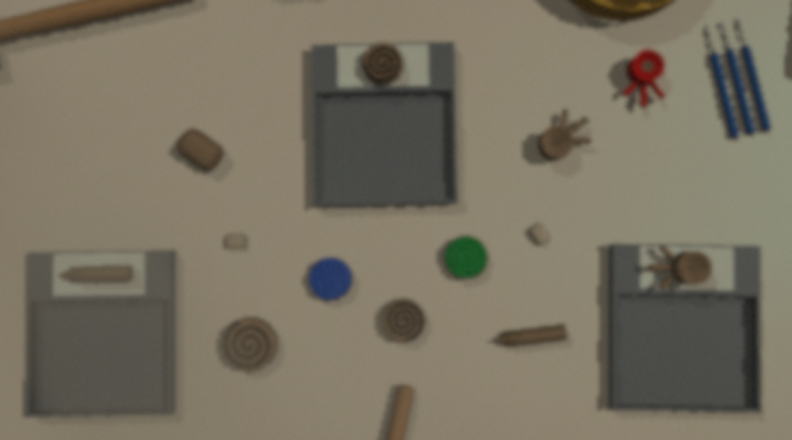

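The close crop confirms the choice: the two brown spirals, the belemnite with its tip to the left, and the vertebra with its spine up and right. The blue and green discs, the red vertebra and the pebble stay. The measured sizes match those given, so I start by turning to yaw −90 and heading for the large ammonite.

apply_moves:
  targets:
    - [1,0,0,0,0,0,0.0745]
    - [1,0,0,0,0,0,0.0745]
    - [1,0,0,0,0,0,0.0745]
    - [1,0,0,0,0,0,0.0745]
    - [1,0,0,0,0,0,0.0745]
    - [1,0,0,0,0,0,0.0745]
    - [1,0,0,0,0,0,0.0745]
    - [1,0,0,0,0,0,0.0745]
    - [1,0,0,0,0,0,0.0745]
    - [1,0,0,0,0,0,0.0745]
    - [1,0,0,0,0,0,0.0745]
    - [1,0.034,-0.016,0,0,0,0]
    - [1,0.034,-0.016,0,0,0,0]
    - [1,0.034,-0.016,0,0,0,0]
    - [1,0.034,-0.016,0,0,0,0]
    - [1,0.034,-0.016,0,0,0,0]
    - [1,0.034,-0.016,0,0,0,0]
  newtons: 20

```text
time_s: 1.52
tcp_pos: [0.2857, 0.4417, 0.2452]
eef_rot: [180.0, -0.0, -90.1]
contact_force: [1.5, -0.4, -1.0]
gripper_width: 0.0879
gripper_force: 0.0
```

apply_moves:
  targets:
    - [1,0.036,-0.0178,0,0,0,0]
    - [1,0.036,-0.0178,0,0,0,0]
    - [1,0.036,-0.0178,0,0,0,0]
    - [1,0.036,-0.0178,0,0,0,0]
    - [1,0.036,-0.0178,0,0,0,0]
    - [1,0.036,-0.0178,0,0,0,0]
    - [1,0.036,-0.0178,0,0,0,0]
    - [1,0.036,-0.0178,0,0,0,0]
    - [1,0,0,0,0,0,0]
    - [1,0,0,0,0,0,0]

```text
time_s: 2.35
tcp_pos: [0.4279, 0.1533, 0.2453]
eef_rot: [180.0, -0.0, -90.3]
contact_force: [-0.2, 0.8, 0.1]
gripper_width: 0.0877
gripper_force: 0.0
```

Run:
```python
from plant import get_state, capture
import cv2,pickle
c=capture("wrist"); pickle.dump(c,open("w1.pkl","wb")); cv2.imwrite("pics/w1.png",c["frame"][:,:,::-1]); print(c["camera_matrix"].round(1).tolist(),c["T"].round(3).tolist(),get_state()["tcp_pos"])
```

```text
[[303.7, 0.0, 315.2], [0.0, 303.7, 197.1], [0.0, 0.0, 1.0]] [[-1.0, 0.005, 0.001, 0.428], [0.005, 0.966, 0.257, 0.084], [0.001, 0.257, -0.966, 0.386], [0.0, 0.0, 0.0, 1.0]] [0.42756366 0.15455849 0.24536981]
```

View pics/w1.png

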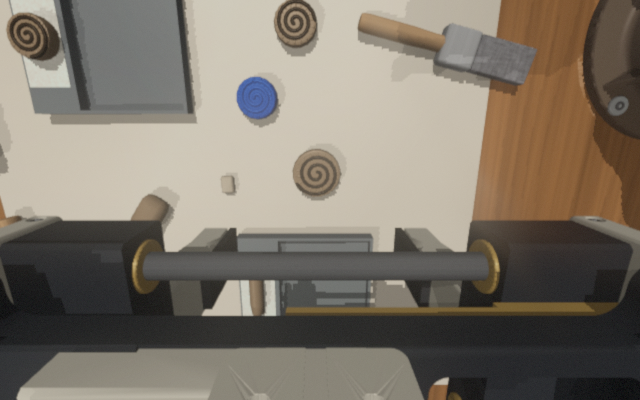

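The wrist view shows the large ammonite at (317,172), the small one at (296,23), the ammonite tray upper left with its near corner at (191,112), and the belemnite tray's far wall behind the fingers.

Run:
```python
import pickle,numpy as np,cv2
from h import *
c=pickle.load(open("w1.pkl","rb")); hsv=cv2.cvtColor(c["frame"],cv2.COLOR_RGB2HSV)
for n,u,v,r in [("AL",317,172,34),("AS",296,23,32)]:
    ct,m=blob(c,u,v,r,lambda f,h:(h[...,1]>60)&(h[...,2]<170))
    hull=cv2.convexHull(ct)
    for z in(.008,.016):
        P=np.array([ray(c,*p[0],z)[:2]*1000 for p in hull],np.float32); (x,y),rad=cv2.minEnclosingCircle(P)
        M=cv2.minAreaRect(P); print(n,z,round(x),round(y),"r",round(rad,1),np.round(M[0]),np.round(M[1]))
# tray A outer near-wall top edge & corner
t=pickle.load(open("top0.pkl","rb"))
for n,p in dict(A_out_c=(191,113),A_out_up=(185,0),A_left=(35,113)).items(): print(n,(ray(c,*p,.018)*1000).round())
for n,(u,v) in dict(tA=(324,168),tB=(195.5,261),tV=(459,259)).items(): print(n,(ray(t,u,v,.010)*1000).round())
# top-view rim rectangles: recess dark floor only
for n,u,v in [("A",324,170),("B",196,262),("V",459,258)]:
    g=t["frame"].mean(2)[v-45:v+45,u-45:u+45]; print(n,"col",g[45,::1].astype(int)[5:85].tolist()); print(n,"row",g[:,45].astype(int)[5:85].tolist())
```

```text
AL 0.008 427 153 r 29.7 [427. 153.] [57. 59.]
AL 0.016 427 152 r 29.0 [427. 152.] [56. 57.]
AS 0.008 449 -16 r 24.0 [450. -17.] [46. 47.]
AS 0.016 449 -14 r 23.5 [449. -14.] [45. 46.]
A_out_c [573.  80.  18.]
A_out_up [566. -37.  18.]
A_left [755.  79.  18.]
tA [635.   1.  10.]
tB [418. 315.  10.]
tV [ 409. -314.   10.]
A col [125, 125, 125, 118, 101, 87, 80, 78, 73, 66, 63, 63, 64, 68, 70, 72, 71, 71, 70, 71, 72, 72, 72, 72, 72, 70, 71, 72, 72, 73, 73, 71, 71, 71, 73, 71, 72, 72, 71, 72, 71, 71, 71, 72, 72, 72, 72, 73, 73, 71, 74, 73, 72, 71, 73, 71, 71, 72, 72, 71, 71, 72, 73, 72, 73, 72, 67, 58, 48, 45, 47, 55, 72, 90, 105, 112, 116, 122, 126, 128]
A row [46, 52, 47, 47, 50, 43, 38, 43, 51, 59, 57, 50, 41, 48, 59, 64, 67, 69, 71, 71, 71, 71, 71, 71, 72, 72, 72, 72, 72, 71, 72, 71, 71, 71, 72, 71, 72, 72, 72, 72, 71, 72, 71, 72, 73, 71, 71, 71, 72, 72, 73, 72, 72, 72, 72, 72, 73, 72, 71, 72, 73, 71, 66, 66, 84, 103, 112, 115, 121, 126, 126, 126, 126, 126, 128, 126, 127, 127, 128, 127]
B col [118, 118, 119, 117, 112, 97, 83, 72, 67, 68, 70, 74, 75, 76, 78, 80, 80, 80, 80, 81, 81, 81
[... 554 characters left out ...]
118, 117, 116, 116, 116, 116]
V col [127, 121, 103, 85, 79, 78, 73, 64, 53, 59, 66, 68, 70, 72, 73, 74, 74, 75, 75, 74, 74, 75, 75, 75, 75, 74, 74, 75, 75, 75, 74, 74, 75, 74, 74, 75, 75, 74, 74, 75, 74, 73, 74, 73, 75, 75, 75, 74, 75, 75, 74, 74, 75, 76, 75, 76, 75, 75, 74, 76, 74, 75, 75, 76, 76, 75, 75, 74, 69, 57, 47, 43, 42, 37, 44, 64, 87, 109, 124, 127]
V row [63, 66, 69, 68, 63, 61, 61, 56, 48, 46, 60, 83, 99, 96, 83, 69, 63, 64, 68, 71, 74, 76, 76, 76, 75, 74, 75, 76, 75, 77, 75, 76, 76, 75, 74, 74, 75, 73, 75, 74, 74, 75, 75, 74, 74, 74, 74, 73, 72, 74, 74, 75, 75, 74, 75, 74, 74, 73, 74, 73, 74, 75, 73, 73, 73, 67, 62, 66, 83, 100, 110, 115, 121, 125, 126, 126, 126, 126, 126, 125]
```

apply_moves:
  targets:
    - [1,0.002,0,0.036,0,0,0]
    - [1,0,0,0.036,0,0,0]
    - [1,0,0,0.036,0,0,0]
    - [1,0,0,0.036,0,0,0]
    - [1,0,0,0.036,0,0,0]
    - [1,0,0,0.028,0,0,0]
    - [1,0,0,0.015,0,0,0]
    - [1,0,0,0,0,0,0]
    - [1,0,0,0,0,0,0]
    - [0,0,0,0,0,0,0]
    - [0,0,0,0,0,0,0]
    - [0,0,0,0,0,0,0]
    - [0,0,0,0,0,0,0]
    - [0,0,0,0,0,0,0]
    - [0,0,0,0,0,0,0]
  newtons: 20

```text
time_s: 3.65
tcp_pos: [0.4275, 0.1536, 0.0228]
eef_rot: [-180.0, 0.0, -90.1]
contact_force: [-1.8, 1.2, 2.3]
gripper_width: 0.0593
gripper_force: 20.0
```

Gripped at 59 mm. I lift it and move over the ammonite tray.

apply_moves:
  targets:
    - [0,0,0,-0.02,0,0,0]
    - [0,0,0,-0.035,0,0,0]
    - [0,0,0,-0.04,0,0,0]
    - [0,0,0,-0.035,0,0,0]
    - [0,0.0146,-0.026,0,0,0,0]
    - [0,0.0146,-0.026,0,0,0,0]
    - [0,0.0146,-0.026,0,0,0,0]
    - [0,0.0146,-0.026,0,0,0,0]
    - [0,0.0146,-0.026,0,0,0,0]
    - [0,0.0146,-0.026,0,0,0,0]
    - [0,0.0146,-0.026,0,0,0,0]
    - [0,0.0146,-0.026,0,0,0,0]
    - [0,0,0,0,0,0,0]
    - [0,0,0,0,0,0,0]

```text
time_s: 4.82
tcp_pos: [0.6358, 0.0351, 0.1514]
eef_rot: [179.9, -0.0, -90.2]
contact_force: [0.0, 0.8, -1.8]
gripper_width: 0.0595
gripper_force: 20.0
```

Run:
```python
from plant import get_state, capture
import cv2,pickle
c=capture("wrist"); pickle.dump(c,open("w2.pkl","wb")); cv2.imwrite("pics/w2.png",c["frame"][:,:,::-1]); s=get_state(); print(s["tcp_pos"],s["eef_rot"])
```

```text
[0.6349189  0.03571453 0.15160354] [ 1.79903125e+02 -1.36187872e-02 -9.01674112e+01]
```

View pics/w2.png

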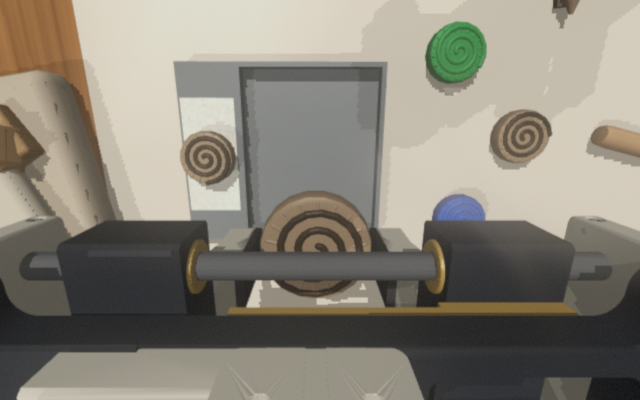

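The wrist view shows the ammonite held level. The ammonite tray's far rim runs from (176,63) to (386,63), the recess's upper right inner corner is at (381,68), and its right rim runs down to (376,225).

Run:
```python
import pickle,numpy as np,cv2
from h import *
c=pickle.load(open("w2.pkl","rb"))
for p in [(176,63),(386,63),(384,140),(381,68),(378,220),(242,68)]: print(p,(ray(c,*p,.018)*1000).round(1))
g=c["frame"].mean(2).astype(int)
for v in (100,150,210): print(v,g[v,230:252].tolist(),g[v,366:392].tolist())
```

```text
(176, 63) [751.7 -77.2  18. ]
(386, 63) [576.4 -76.7  18. ]
(384, 140) [574.6 -13.3  18. ]
(381, 68) [580.4 -72.9  18. ]
(378, 220) [576.2  61.8  18. ]
(242, 68) [696.9 -73.2  18. ]
100 [216, 216, 209, 184, 144, 140, 137, 138, 140, 137, 125, 82, 73, 77, 80, 87, 102, 122, 126, 126, 125, 125] [124, 124, 123, 124, 122, 124, 124, 123, 124, 121, 122, 112, 82, 78, 91, 116, 124, 123, 132, 157, 183, 186, 185, 185, 187, 186]
150 [90, 81, 79, 86, 141, 191, 181, 131, 123, 120, 120, 121, 120, 104, 76, 72, 72, 81, 96, 119, 120, 122] [134, 134, 135, 134, 134, 136, 136, 136, 127, 108, 97, 101, 114, 126, 127, 130, 150, 181, 184, 184, 184, 185, 184, 184, 190, 200]
210 [171, 170, 169, 167, 168, 169, 169, 169, 168, 166, 158, 137, 134, 134, 133, 135, 124, 95, 73, 71, 69, 79] [130, 130, 132, 132, 129, 123, 94, 87, 98, 122, 131, 133, 144, 166, 182, 183, 183, 184, 184, 184, 188, 198, 199, 200, 200, 199]
```

apply_moves:
  targets:
    - [0,-0.003,-0.003,0.03,0,0,0]
    - [0,0,0,0.03,0,0,0]
    - [0,0,0,0.03,0,0,0]
    - [0,0,0,0.02,0,0,0]
    - [0,0,0,0.008,0,0,0]
    - [0,0,0,0.004,0,0,0]
    - [0,0,0,0.002,0,0,0]
    - [0,0,0,0,0,0,0]
    - [0,0,0,0,0,0,0]

```text
time_s: 5.62
tcp_pos: [0.6391, 0.0398, 0.0301]
eef_rot: [-179.9, 0.0, -90.1]
contact_force: [-0.2, 0.6, -0.8]
gripper_width: 0.0595
gripper_force: 20.0
```

apply_moves:
  targets:
    - [0,0,0,0.002,0,0,0]
    - [0,0,0,0.001,0,0,0]
    - [0,0,0,0,0,0,0]
    - [0,0,0,0,0,0,0]

```text
time_s: 5.95
tcp_pos: [0.6389, 0.0397, 0.0269]
eef_rot: [-179.9, 0.0, -90.1]
contact_force: [-1.4, 1.5, 5.5]
gripper_width: 0.0592
gripper_force: 20.0
```

The floor is touched. I release, lift and go over the small ammonite.

apply_moves:
  targets:
    - [0.76,0,0,0,0,0,0]
    - [0.76,0,0,0,0,0,0]
    - [0.76,0,0,0,0,0,0]
    - [0.76,0,0,0,0,0,0]
    - [0.76,0,0,-0.015,0,0,0]
    - [0.76,0,0,-0.03,0,0,0]
    - [0.76,0,0,-0.04,0,0,0]
    - [0.76,0,0,-0.035,0,0,0]
    - [0.76,0.009,0.032,0,0,0,0]
    - [0.76,0.009,0.032,0,0,0,0]
    - [0.76,0.009,0.032,0,0,0,0]
    - [0.76,0.009,0.032,0,0,0,0]
    - [0.76,0.009,0.032,0,0,0,0]
    - [0.76,0.009,0.03,0,0,0,0]
    - [0.76,0,0,0,0,0,0]
    - [0.76,0,0,0,0,0,0]

```text
time_s: 7.28
tcp_pos: [0.447, -0.0148, 0.1461]
eef_rot: [-179.9, 0.0, -90.1]
contact_force: [0.6, 0.9, -0.4]
gripper_width: 0.0668
gripper_force: 0.0
```

Run:
```python
from plant import get_state, capture
import cv2,pickle
from h import *
c=capture("wrist"); pickle.dump(c,open("w3.pkl","wb")); cv2.imwrite("pics/w3.png",c["frame"][:,:,::-1]); s=get_state(); print(s["tcp_pos"],s["eef_rot"])
t=capture("scene"); pickle.dump(t,open("s3.pkl","wb"));cv2.imwrite("pics/s3.png",t["frame"][:,:,::-1])
```

```text
[ 0.44832862 -0.0143769   0.14622137] [-1.79904951e+02  2.69033959e-02 -9.00581127e+01]
```

View pics/w3.png

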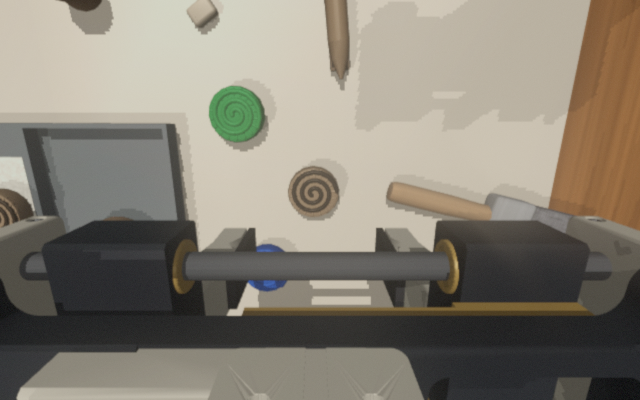

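View pics/s3.png

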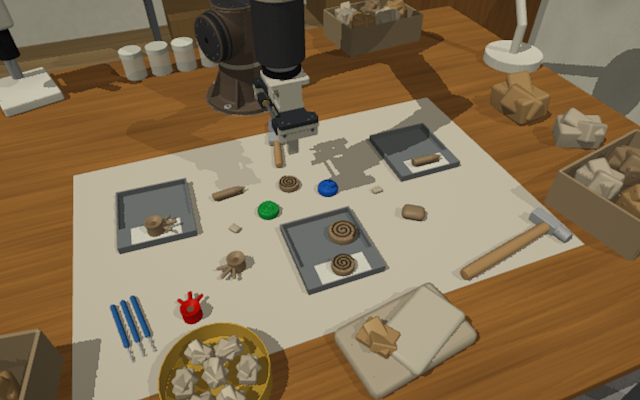

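The scene view shows the large ammonite lying flat in its tray at (342,232). In the wrist view the small ammonite is at (314,192), the trowel handle's end at (392,190), the blue disc at (265,268) and the belemnite's tip at (341,78).

Run:
```python
import pickle
from h import *
c=pickle.load(open("w3.pkl","rb"))
ct,m=blob(c,314,192,31,lambda f,h:(h[...,1]>60)&(h[...,2]<170)); hull=cv2.convexHull(ct)
for z in(.008,.016):
    P=np.array([ray(c,*p[0],z)[:2]*1000 for p in hull],np.float32); print(cv2.minEnclosingCircle(P),cv2.minAreaRect(P))
for n,p,z in [("handle",(390,190),.015),("bel tip",(341,80),.008),("blue right edge",(288,262),.01)]: print(n,(ray(c,*p,z)*1000).round())
```

```text
((449.8529968261719, -14.650822639465332), 24.161258697509766) ((450.7545471191406, -14.386575698852539), (44.22389602661133, 48.15641403198242), 20.878145217895508)
((449.7773132324219, -16.637636184692383), 23.467391967773438) ((450.653076171875, -16.38098907470703), (42.953853607177734, 46.773433685302734), 20.878131866455078)
handle [379. -18.  15.]
bel tip [ 425. -114.    8.]
blue right edge [475.  57.  10.]
```

apply_moves:
  targets:
    - [0.76,0.001,-0.002,0.036,0,0,0]
    - [0.76,0,0,0.036,0,0,0]
    - [0.76,0,0,0.028,0,0,0]
    - [0.76,0,0,0.016,0,0,0]
    - [0.76,0,0,0.008,0,0,0]
    - [0.76,0,0,0,0,0,0]
    - [0.76,0,0,0,0,0,0]
    - [0,0,0,0,0,0,0]
    - [0,0,0,0,0,0,0]
    - [0,0,0,0,0,0,0]
    - [0,0,0,0,0,0,0]
    - [0,0,0,0,0,0,0]
  newtons: 20

```text
time_s: 8.38
tcp_pos: [0.4506, -0.0152, 0.0219]
eef_rot: [-180.0, 0.0, -90.1]
contact_force: [0.6, 1.2, 1.7]
gripper_width: 0.0474
gripper_force: 20.0
```

apply_moves:
  targets:
    - [0,0,0,-0.02,0,0,0]
    - [0,0,0,-0.035,0,0,0]
    - [0,0,0,-0.035,0,0,0]
    - [0,0,0,-0.03,0,0,0]
    - [0,0.0035,-0.03,0,0,0,0]
    - [0,0.0035,-0.03,0,0,0,0]
    - [0,0.0035,-0.03,0,0,0,0]
    - [0,0.0035,-0.03,0,0,0,0]
    - [0,0.0035,-0.03,0,0,0,0]
    - [0,0.0035,-0.0375,0,0,0,0]
    - [0,0,0,0,0,0,0]
    - [0,0,0,0,0,0,0]

```text
time_s: 9.38
tcp_pos: [0.6386, -0.037, 0.1401]
eef_rot: [179.9, -0.0, -90.1]
contact_force: [-1.4, 0.4, -1.0]
gripper_width: 0.0476
gripper_force: 20.0
```

apply_moves:
  targets:
    - [0,0,0,0.03,0,0,0]
    - [0,0,0,0.03,0,0,0]
    - [0,0,0,0.028,0,0,0]
    - [0,0,0,0.014,0,0,0]
    - [0,0,0,0.006,0,0,0]
    - [0,0,0,0.003,0,0,0]
    - [0,0,0,0,0,0,0]
    - [0,0,0,0,0,0,0]
    - [0,0,0,0,0,0,0]

```text
time_s: 10.13
tcp_pos: [0.6385, -0.0364, 0.0321]
eef_rot: [-179.9, 0.0, -90.1]
contact_force: [0.2, 0.4, -0.8]
gripper_width: 0.0473
gripper_force: 20.0
```

apply_moves:
  targets:
    - [0,0,0,0.003,0,0,0]
    - [0,0,0,0.001,0,0,0]
    - [0,0,0,0.001,0,0,0]
    - [0,0,0,0,0,0,0]
    - [0,0,0,0,0,0,0]

```text
time_s: 10.55
tcp_pos: [0.6378, -0.0366, 0.0259]
eef_rot: [-180.0, -0.0, -90.1]
contact_force: [-1.2, -0.3, 3.3]
gripper_width: 0.0473
gripper_force: 20.0
```

apply_moves:
  targets:
    - [0.66,0,0,0,0,0,0]
    - [0.66,0,0,0,0,0,0]
    - [0.66,0,0,0,0,0,0]
    - [0.66,0,0,0,0,0,0]
    - [0.66,0,0,-0.015,0,0,0]
    - [0.66,0,0,-0.03,0,0,0]
    - [0.66,0,0,-0.04,0,0,0]
    - [0.66,0,0,-0.035,0,0,0]
    - [0.66,0.0175,0.03,0,0,0,0]
    - [0.66,0.0175,0.03,0,0,0,0]
    - [0.66,0.0175,0.03,0,0,0,0]
    - [0.66,0.0175,0.03,0,0,0,0]
    - [0.66,0.0175,0.03,0,0,0,0]
    - [0.66,0.0175,0.03,0,0,0,0]
    - [0.66,0.0175,0.03,0,0,0,0]
    - [0.66,0,0,0,0,0,-0.066]
    - [0.66,0,0,0,0,0,0]
    - [0.66,0,0,0,0,0,0]

```text
time_s: 12.05
tcp_pos: [0.4279, -0.159, 0.146]
eef_rot: [-179.9, -0.0, -84.3]
contact_force: [0.1, 0.7, -0.9]
gripper_width: 0.0579
gripper_force: 0.0
```

Run:
```python
from plant import get_state, capture
import cv2,pickle
from h import *
c=capture("wrist"); pickle.dump(c,open("w4.pkl","wb")); cv2.imwrite("pics/w4.png",c["frame"][:,:,::-1]); s=get_state(); print(s["tcp_pos"],s["eef_rot"])
t=capture("top"); pickle.dump(t,open("t4.pkl","wb"))
cs,m=blob(c,315,185,110,lambda f,h:(h[...,1]>60)&(h[...,2]<170))
P=np.array([ray(c,*p[0],.01)[:2]*1000 for p in cs],np.float32); print(cs.reshape(-1,2).mean(0),cv2.minAreaRect(P))
```

```text
[ 0.42827097 -0.15875496  0.14586736] [-1.79944293e+02 -9.91244210e-03 -8.42947803e+01]
[313.3255814  195.27906977] ((429.3392028808594, -152.0933837890625), (16.19706153869629, 76.2467269897461), 5.239992618560791)
```

View pics/w4.png

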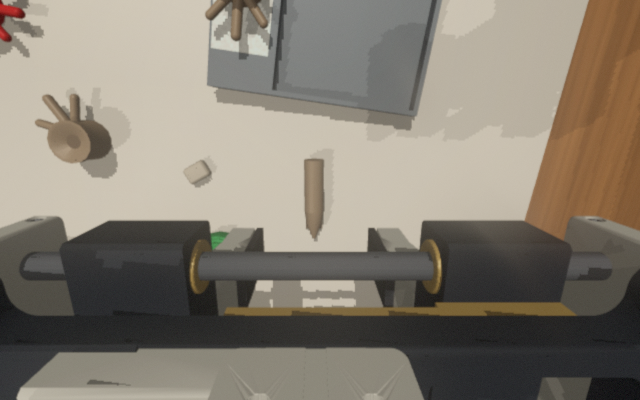

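The wrist view shows the belemnite from tail (314,160) to tip (315,238), aligned with the tool and centred between the fingers. The vertebra is at (72,138). I descend and grip.

apply_moves:
  targets:
    - [0.66,0,-0.001,0.036,0,0,0]
    - [0.66,0,0,0.036,0,0,0]
    - [0.66,0,0,0.028,0,0,0]
    - [0.66,0,0,0.016,0,0,0]
    - [0.66,0,0,0.008,0,0,0]
    - [0.66,0,0,0,0,0,0]
    - [0.66,0,0,0,0,0,0]
    - [0,0,0,0,0,0,0]
    - [0,0,0,0,0,0,0]
    - [0,0,0,0,0,0,0]
    - [0,0,0,0,0,0,0]
    - [0,0,0,0,0,0,0]
    - [0,0,0,0,0,0,0]
    - [0,0,0,0,0,0,0]
  newtons: 20

```text
time_s: 13.32
tcp_pos: [0.4286, -0.1587, 0.0217]
eef_rot: [-180.0, -0.0, -84.1]
contact_force: [-1.3, -0.1, 1.2]
gripper_width: 0.0176
gripper_force: 20.1
```

apply_moves:
  targets:
    - [0,0,0,-0.02,0,0,0]
    - [0,0,0,-0.035,0,0,0]
    - [0,0,0,-0.035,0,0,0]
    - [0,0,0,-0.035,0,0,0.066]
    - [0,-0.02,0.001,0,0,0,0]
    - [0,-0.0353,0.001,0,0,0,0]
    - [0,-0.0353,0.001,0,0,0,0]
    - [0,-0.0353,0.001,0,0,0,0]
    - [0,-0.0353,0.001,0,0,0,0]
    - [0,-0.0353,0.001,0,0,0,0]
    - [0,-0.0353,0.001,0,0,0,0]
    - [0,-0.0353,0.001,0,0,0,0]
    - [0,-0.0353,0.001,0,0,0,0]
    - [0,-0.0353,0.001,0,0,0,0]
    - [0,-0.0353,0.001,0,0,0,0]
    - [0,-0.0353,0.001,0,0,0,0]
    - [0,-0.0353,0.001,0,0,0,0]
    - [0,-0.015,0,0,0,0,0]
    - [0,0,0,0,0,0,0]
    - [0,0,0,0,0,0,0]

```text
time_s: 14.98
tcp_pos: [0.4157, 0.3003, 0.1461]
eef_rot: [180.0, -0.1, -90.0]
contact_force: [-0.4, -0.7, 0.3]
gripper_width: 0.0175
gripper_force: 20.0
```

Run:
```python
from plant import get_state, capture
import cv2,pickle
c=capture("wrist"); pickle.dump(c,open("w5.pkl","wb")); cv2.imwrite("pics/w5.png",c["frame"][:,:,::-1]); s=get_state(); print(s["tcp_pos"],s["eef_rot"])
```

```text
[0.41567936 0.29941596 0.14613563] [ 1.79951521e+02 -5.34006784e-02 -9.00525543e+01]
```

View pics/w5.png

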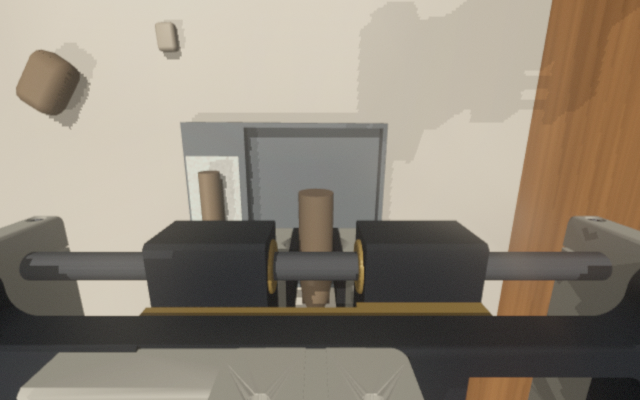

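The wrist view shows the belemnite held over the belemnite tray. The tray's far rim runs from (182,122) to (387,124), and the inner corners are at (246,128) and (381,129).

Run:
```python
import pickle
from h import *
c=pickle.load(open("w5.pkl","rb"))
for p in [(182,122),(387,124),(246,128),(381,129),(380,200)]: print(p,(ray(c,*p,.018)*1000).round(1))
```

```text
(182, 122) [530.3 236.   18. ]
(387, 124) [354.2 237.6  18. ]
(246, 128) [475.7 241.   18. ]
(381, 129) [359.2 241.8  18. ]
(380, 200) [356.5 305.4  18. ]
```

apply_moves:
  targets:
    - [0,-0.009,-0.002,0.03,0,0,0]
    - [0,0,0,0.03,0,0,0]
    - [0,0,0,0.03,0,0,0]
    - [0,0,0,0.014,0,0,0]
    - [0,0,0,0.007,0,0,0]
    - [0,0,0,0.004,0,0,0]
    - [0,0,0,0.002,0,0,0]
    - [0,0,0,0.001,0,0,0]
    - [0,0,0,0.001,0,0,0]
    - [0,0,0,0,0,0,0]
    - [0,0,0,0,0,0,0]
    - [0,0,0,0,0,0,0]

```text
time_s: 16.03
tcp_pos: [0.4183, 0.3092, 0.0281]
eef_rot: [-180.0, 0.1, -90.1]
contact_force: [0.2, -0.1, -0.4]
gripper_width: 0.0172
gripper_force: 20.0
```

apply_moves:
  targets:
    - [0,0,0,0.001,0,0,0]
    - [0,0,0,0.001,0,0,0]
    - [0,0,0,0.0005,0,0,0]
    - [0,0,0,0,0,0,0]
    - [0,0,0,0,0,0,0]

```text
time_s: 16.45
tcp_pos: [0.4182, 0.309, 0.0256]
eef_rot: [-180.0, 0.0, -90.1]
contact_force: [-3.3, -1.2, 7.7]
gripper_width: 0.0175
gripper_force: 20.0
```

apply_moves:
  targets:
    - [0.45,0,0,0,0,0,0]
    - [0.45,0,0,0,0,0,0]
    - [0.45,0,0,0,0,0,0]
    - [0.45,0,0,0,0,0,0]
    - [0.45,0,0,-0.015,0,0,0]
    - [0.45,0,0,-0.035,0,0,0]
    - [0.45,0,0,-0.04,0,0,0]
    - [0.45,0,0,-0.04,0,0,0]
    - [0.8,0.0355,-0.016,0,0,0,0]
    - [0.8,0.0355,-0.016,0,0,0,0]
    - [0.8,0.0355,-0.016,0,0,0,0]
    - [0.8,0.0355,-0.016,0,0,0,0]
    - [0.8,0.0355,-0.016,0,0,0,0]
    - [0.8,0.0355,-0.016,0,0,0,0]
    - [0.8,0.0355,-0.016,0,0,0,0]
    - [0.8,0.0355,-0.016,0,0,0,0]
    - [0.8,0.0355,-0.016,0,0,0,0]
    - [0.8,0.0355,-0.016,0,0,0,0]
    - [0.8,0.0355,-0.016,0,0,0,0]
    - [0.8,0.0355,-0.016,0,0,0,0]

```text
time_s: 18.12
tcp_pos: [0.6099, -0.1193, 0.1548]
eef_rot: [180.0, 0.0, -90.1]
contact_force: [0.4, 0.6, 0.3]
gripper_width: 0.0701
gripper_force: 0.0
```

apply_moves:
  targets:
    - [0.8,0.0355,-0.016,0,0,0,0]
    - [0.8,0.0355,-0.016,0,0,0,0]
    - [0.8,0,0,0,0,0,-0.07]
    - [0.8,0,0,0,0,0,-0.07]
    - [0.8,0,0,0,0,0,-0.07]
    - [0.8,0,0,0,0,0,-0.07]
    - [0.8,0,0,0,0,0,-0.07]
    - [0.8,0,0,0,0,0,-0.07]
    - [0.8,0,0,0,0,0,-0.07]
    - [0.8,0,0,0,0,0,0]
    - [0.8,0,0,0,0,0,0]
    - [0.8,0,0,0,0,0,0]

```text
time_s: 19.12
tcp_pos: [0.6414, -0.1884, 0.1549]
eef_rot: [180.0, 0.0, -46.2]
contact_force: [-0.5, -0.3, -0.5]
gripper_width: 0.0704
gripper_force: 0.0
```

Run:
```python
from plant import get_state, capture
import cv2,pickle
c=capture("wrist"); pickle.dump(c,open("w6.pkl","wb")); cv2.imwrite("pics/w6.png",c["frame"][:,:,::-1]); s=get_state(); print(s["tcp_pos"],s["eef_rot"])
```

```text
[ 0.64139265 -0.18839304  0.15488013] [ 1.79988334e+02  1.45525848e-02 -4.61475498e+01]
```

View pics/w6.png

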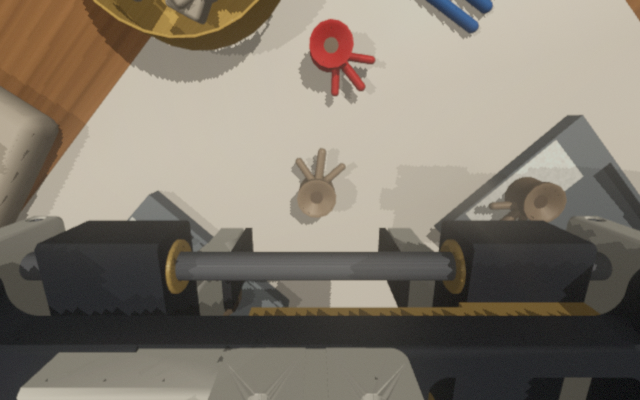

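The wrist view shows the vertebra's spool at (317,198) with its middle spine up to (321,152) and side processes at (299,160) and (343,166). The red look-alike is at (332,45) and the vertebra tray is to the right.

Run:
```python
import pickle
from h import *
c=pickle.load(open("w6.pkl","rb"))
f=lambda f,h:(h[...,1]>60)&(h[...,2]<185)
ct,m=blob(c,319,182,42,f)
# remove thin processes by opening, leave spool
s=cv2.morphologyEx(m,cv2.MORPH_OPEN,cv2.getStructuringElement(cv2.MORPH_ELLIPSE,(19,19)))
cs,_=cv2.findContours(s,cv2.RETR_EXTERNAL,cv2.CHAIN_APPROX_NONE); k=max(cs,key=cv2.contourArea); print("spool px",cv2.minEnclosingCircle(k),cv2.boundingRect(k),cv2.boundingRect(ct))
for n,p,z in [("top ctr",cv2.minEnclosingCircle(k)[0],.02),("top ctr hi",cv2.minEnclosingCircle(k)[0],.028),("L",(cv2.boundingRect(k)[0],198),.024),("R",(sum(cv2.boundingRect(k)[0:3:2]),198),.024),("spine",(321,151),.012),("l",(298,160),.012),("r",(344,166),.012)]: print(n,(ray(c,*p,z)*1000).round(1))
g=c["frame"][140:222,275:365]; print(g[58].mean(1).astype(int).tolist())
```

```text
spool px ((316.0769348144531, 195.76922607421875), 20.858165740966797) (298, 175, 37, 42) (296, 149, 49, 69)
top ctr [ 639.1 -186.8   20. ]
top ctr hi [ 640.5 -188.3   28. ]
L [ 650.4 -174.4   24. ]
R [ 625.7 -198.1   24. ]
spine [ 664.1 -219.4   12. ]
l [ 673.7 -198.5   12. ]
r [ 638.7 -224.3   12. ]
[187, 187, 187, 189, 187, 188, 187, 187, 187, 186, 187, 188, 187, 187, 186, 181, 162, 140, 133, 132, 132, 130, 127, 124, 124, 121, 123, 121, 121, 122, 120, 122, 120, 121, 117, 110, 102, 100, 102, 103, 101, 101, 103, 102, 101, 101, 102, 108, 118, 121, 121, 121, 122, 123, 122, 121, 122, 123, 122, 123, 136, 161, 170, 172, 171, 170, 171, 171, 172, 169, 170, 171, 171, 171, 171, 171, 171, 170, 171, 170, 175, 182, 186, 185, 185, 185, 186, 185, 187, 186]
```

apply_moves:
  targets:
    - [0.8,-0.005,0.001,0,0,0,0.066]
    - [0.8,0,0,0.036,0,0,0]
    - [0.8,0,0,0.036,0,0,0]
    - [0.8,0,0,0.03,0,0,0]
    - [0.8,0,0,0.018,0,0,0]
    - [0.8,0,0,0.008,0,0,0]
    - [0.8,0,0,0.003,0,0,0]
    - [0.8,0,0,0,0,0,0]
    - [0.8,0,0,0,0,0,0]
    - [0,0,0,0,0,0,0]
    - [0,0,0,0,0,0,0]
    - [0,0,0,0,0,0,0]
    - [0,0,0,0,0,0,0]
    - [0,0,0,0,0,0,0]
    - [0,0,0,0,0,0,0]
  newtons: 20

```text
time_s: 20.42
tcp_pos: [0.6374, -0.1855, 0.0243]
eef_rot: [-180.0, -0.0, -51.9]
contact_force: [-0.9, -0.5, 0.3]
gripper_width: 0.0356
gripper_force: 8.2
```

apply_moves:
  targets:
    - [0,0,0,0,0,0,0]
    - [0,0,0,-0.02,0,0,0]
    - [0,0,0,-0.035,0,0,0]
    - [0,0,0,-0.035,0,0,0]
    - [0,0,0,-0.03,0,0,0]
    - [0,-0.005,0.0324,0,0,0,0]
    - [0,-0.005,0.0324,0,0,0,0]
    - [0,-0.005,0.0324,0,0,0,0]
    - [0,-0.005,0.0324,0,0,0,0]
    - [0,-0.005,0.0324,0,0,0,0]
    - [0,-0.005,0.0324,0,0,0,0]
    - [0,-0.005,0.0324,0,0,0,0]
    - [0,-0.005,0.0324,0,0,0,0]
    - [0,0,0,0,0,0,0]
    - [0,0,0,0,0,0,0]

```text
time_s: 21.67
tcp_pos: [0.4072, -0.3145, 0.1443]
eef_rot: [-180.0, -0.0, -52.0]
contact_force: [0.8, 0.2, -0.4]
gripper_width: 0.0356
gripper_force: 20.0
```

Run:
```python
from plant import get_state, capture
import cv2,pickle
c=capture("wrist"); pickle.dump(c,open("w7.pkl","wb")); cv2.imwrite("pics/w7.png",c["frame"][:,:,::-1]); s=get_state(); print(s["tcp_pos"],s["eef_rot"])
```

```text
[ 0.40833925 -0.31431237  0.14437847] [-1.79974807e+02 -3.68108910e-02 -5.19889654e+01]
```

View pics/w7.png

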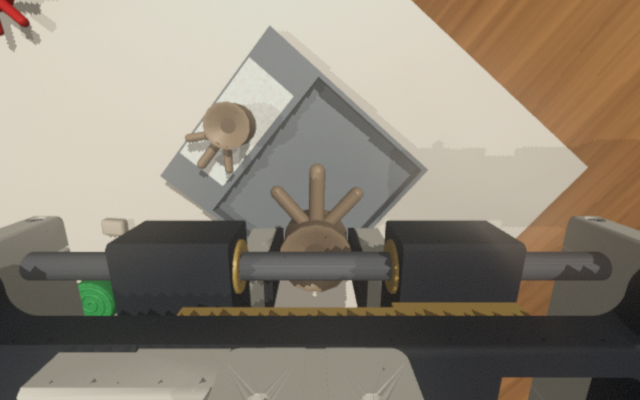

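The vertebra is held upright with its spine up to (317,168). The vertebra tray's outer corners are at (270,27), (427,170) and (163,176), and its inner corner at (320,80).

Run:
```python
import pickle
from h import *
c=pickle.load(open("w7.pkl","rb"))
for p in [(270,27),(427,170),(163,176),(320,80)]: print(p,(ray(c,*p,.018)*1000).round(1))
```

```text
(270, 27) [ 520.2 -400.7   18. ]
(427, 170) [ 343.4 -393.7   18. ]
(163, 176) [ 525.4 -244.7   18. ]
(320, 80) [ 464.7 -394.1   18. ]
```

apply_moves:
  targets:
    - [0,0,0,0.03,0,0,0]
    - [0,0,0,0.03,0,0,0]
    - [0,0,0,0.028,0,0,0]
    - [0,0,0,0.014,0,0,0]
    - [0,0,0,0.006,0,0,0]
    - [0,0,0,0.003,0,0,0]
    - [0,0,0,0.002,0,0,0]
    - [0,0,0,0.001,0,0,0]
    - [0,0,0,0,0,0,0]
    - [0,0,0,0,0,0,0]
    - [0,0,0,0,0,0,0]

```text
time_s: 22.63
tcp_pos: [0.4091, -0.3141, 0.0309]
eef_rot: [-180.0, -0.1, -51.9]
contact_force: [0.4, 0.1, -0.2]
gripper_width: 0.035
gripper_force: 20.0
```

apply_moves:
  targets:
    - [0,0,0,0.001,0,0,0]
    - [0,0,0,0.001,0,0,0]
    - [0,0,0,0.0008,0,0,0]
    - [0,0,0,0,0,0,0]
    - [0,0,0,0,0,0,0]

```text
time_s: 23.05
tcp_pos: [0.4088, -0.314, 0.0282]
eef_rot: [-180.0, -0.0, -51.9]
contact_force: [-2.8, 3.8, 10.4]
gripper_width: 0.0357
gripper_force: 20.0
```

The floor is touched. I release and rise, then check.

apply_moves:
  targets:
    - [0.6,0,0,0,0,0,0]
    - [0.6,0,0,0,0,0,0]
    - [0.6,0,0,0,0,0,0]
    - [0.6,0,0,0,0,0,0]
    - [0.6,0,0,-0.012,0,0,0]
    - [0.6,0,0,-0.025,0,0,0]
    - [0.6,0,0,-0.035,0,0,0]
    - [0.6,0,0,-0.04,0,0,0]
    - [0.6,0,0,-0.04,0,0,0]
    - [0.6,0,0,-0.04,0,0,0]
    - [0.6,-0.03,-0.023,0,0,0,0]
    - [0.6,-0.03,-0.023,0,0,0,0]
    - [0.6,-0.03,-0.023,0,0,0,0]
    - [0.6,-0.03,-0.023,0,0,0,0]
    - [0.6,-0.03,-0.023,0,0,0,0]
    - [0.6,-0.03,-0.023,0,0,0,0]
    - [0.6,0,0,0,0,0,0]
    - [0.6,0,0,0,0,0,0]

```text
time_s: 24.55
tcp_pos: [0.4063, -0.0851, 0.2195]
eef_rot: [-180.0, -0.0, -51.6]
contact_force: [0.0, -0.1, -0.2]
gripper_width: 0.0527
gripper_force: 0.0
```

Run:
```python
from plant import get_state, capture
import cv2,pickle
from h import *
c=capture("scene"); cv2.imwrite("pics/s8.png",c["frame"][:,:,::-1]); t=capture("top"); cv2.imwrite("pics/t8.png",t["frame"][:,:,::-1])
s=get_state(); print(s["tcp_pos"],s["gripper_width"],s["contact_force"])
```

```text
[ 0.40618517 -0.08705177  0.21922977] 0.05234386351340033 [0.29515164 0.50211432 0.15054714]
```

View pics/s8.png

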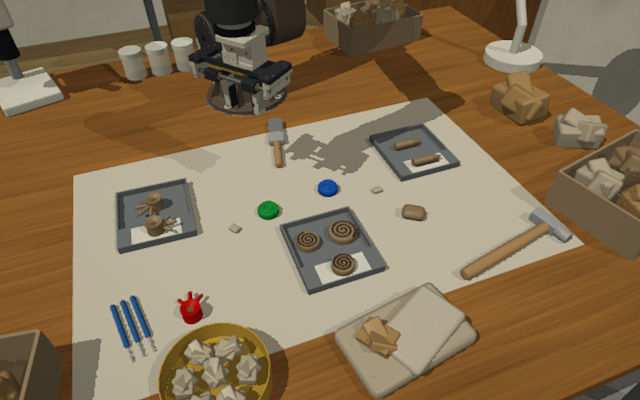

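View pics/t8.png

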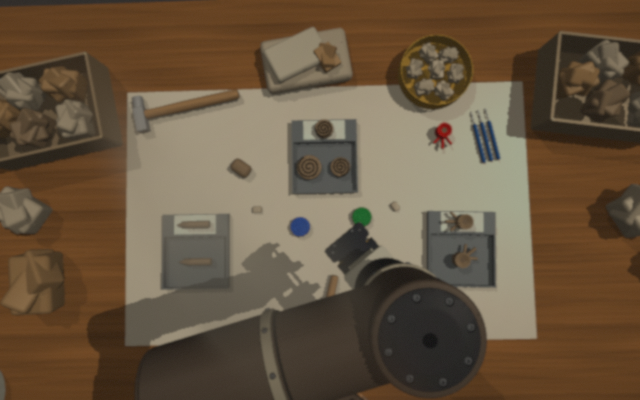

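Both views show all four fossils in their recesses. In the top view the ammonites lie side by side at (309,167) and (341,167), the belemnite at (197,262) and the vertebra at (464,258). The pebble is unmoved at (240,168) and the arm is clear of everything, so I hand the job in.

```bash
python3 -c "
from plant import close_job
print(close_job())"
```

```text
the job is handed in; nothing more can be done
None
```

I handed the job in at about 25 s with all four fossils lying flat in their matching trays, the ammonites side by side and the pebble unmoved in the last camera views; the hand-in gave no verdict.

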